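# Back off the knurled locking collar and run the stop bar home

### The arm

A 7-joint arm with a two-finger parallel gripper is mounted at the origin on a cart in front of the work surface, level with it; the furniture and walls round the work are solid. World frame = base frame: x ahead of the robot, y to its left, z up, the work surface at z = 0. Lengths are in m, angles in rad, forces in N, time in s.
With the tool pointing down it reaches from about 0.4 to 0.9 m from the base axis. Payload 5.5 kg.
Tool frame: the origin (TCP) lies midway between the tips of the shut fingers; the grasp point (between the pads) lies 19 mm behind it; z points along the fingers, y is the line along which they close (so a half turn about z gives the same grasp; the last joint's range is limited). The gripper opens to 92 mm and grips with 3 to 60 N. Pads are 19 mm wide; open, the fingers measure 130 mm over their backs; the gripper's body (75 mm by 190 mm) begins 47 mm behind the grasp point.
Start: joints at [-0.895, 0.501, -0.427, 1.55, 0.221, 1.138, -0.21], TCP at [0.261, 0.595, 0.227] pointing down, gripper open.
Joint ranges: [-2.88, 2.88], [-0.31, 2.03], [-1.54, 1.56], [0.2, 2.42], [-1.41, 4.55], [0.19, 2.02], [-2.57, 2.57]. Speed limits (rad/s): [2.57, 2.57, 3.14, 3.14, 3.14, 3.14, 3.14].

### API

Orientations are given as a 3x3 rotation matrix whose columns are the frame's x, y, z axes.
In Python, from rig import manip, optics, ticket gives the robot as it stands. Calls block until the motion is done:
- manip.movep(position, orientation): joint-space move of the TCP to a pose.
- manip.move_l(position, velocity=0.15, attitude=None): straight line of the TCP; attitude=None keeps the orientation; velocity is the mean speed in m/s.
- manip.set_joints(angles): joint-space move.
- manip.release() and manip.gripper_close(grasp_force=None): open the fingers fully, or close them until they stop; grasp_force is the grip in N (None keeps the last).
- manip.dwell(seconds).
- manip.solve_ik(position, orientation): joint angles nearest the present ones, or None.
- manip.read_state(): the state.
- optics.get_image(name): name is "scene" or "top" or "wrist"; returns (picture, depth): 384x512x3 uint8, red, green, blue; 384x512 float32, m along the optical axis (not along the pixel's ray), 0 where there is no reading.
- optics.camera_params(name): a dict with "fx", "fy", "cx", "cy" (pixels), "R" (3x3) and "t" (3): a world point X has camera coordinates R X + t. Camera axes: x right, y down, z forward; pixel columns grow to the right and rows downward; lengths in m; the calibration is good to about 2 mm. The wrist camera is an equidistant fisheye: a pixel r from the principal point sees the ray r / f radians off the axis. A picture is of the moment at which its call begins: read the wrist's pose just before it. camera_params takes no time and is no camera call; for the wrist camera it gives the pose at the moment of the call.
A pose or a line that the arm cannot do raises manip.PlanningError and nothing moves.
- ticket.close_job(): hands the job in; it is judged then, once.
The state is a dict: "time_s": time; "q": joint angles; "dq": joint speeds; "joint_torque": joint torques, N m; "tool_pos": TCP position; "tcp_rot": TCP orientation; "ft_force": force on the tool from outside, world axes, zero at the start; "ft_torque": the same for the moment, N m; "finger_gap": finger opening in m; "grip_force": force on a finger pad.
Only numpy, scipy, OpenCV 4.12 (cv2) and the standard library are available. Lean on these libraries where they do the work, as an engineer would, in place of code of your own. Each camera call takes 0.05 s, during which the arm holds its last target. There are 200 camera calls.

### The job

The length stop on the bench is locked by its black knurled collar. Roll a fingertip along the collar's rim to loosen it anticlockwise (seen from above) until it stands two full turns from tight (it has so far been backed off less than half a turn), with its white mark back at the red pointer to within about 20 degrees; only then push the freed aluminium bar by its orange end until it is fully home, leaving the collar as set. Touch only, pinch or lift nothing, and leave the bearings, tape roll, tape measure and screwdriver around it where they lie.

Things in the scene. Friction and masses are not known exactly. Their poses are not given: they have to be found in the camera images.
- length_stop: The fixed grey length stop, screwed to the bench (130 mm along its x, 242 mm along its y from y=-82 to y=+160 mm; z up). Origin on the bench under the middle of its width, 40 mm in -y from the collar's axis. Two 40 mm high rails at x=+-55 mm carry a bridge (x +-63 mm, y -10 to +90 mm, top 50 mm above the bench) under the collar; an end plate 46 mm high stands at y=+146 to +160 mm. The bar slides between the rails along +y of this frame.
- collar (a joint): Turn of the knurled collar about its vertical axis, rad: 0 = tight, grows as loosened (anticlockwise from above), hard stop at three turns. Starts backed off by 0.5 to 2.5 rad (30 to 145 degrees), so two full turns from tight is 12.57. Turns easily (about 1 N at the rim), stays where left; its thread lifts it 4 mm a turn. It locks the bar until about one and a half turns.
- collar_axis (a point): Point on the collar's vertical axis at the height of the bridge's top (50 mm above the bench). The collar is a disc 96 mm across over its 36 knurl ridges (2 mm deep), 24 mm high: when tight its rim spans 52 to 76 mm above the bench, after two turns 60 to 84 mm. A fixed steel post 23 mm across stands up through it to 96 mm above the bench. The rim is free all round above the bridge.
- collar_mark (a point): Outer end of the white radial mark on the collar's top, 44 mm from the axis; it turns and rises with the collar. At 0 and at each full turn it points at the red pointer.
- pointer (a point): Middle of the red pointer line on the bridge's top, 55.5 mm from the collar's axis on the -x side of the length stop (the side toward the robot).
- stop_bar (a joint): Travel of the aluminium bar, m: 0 = as found (locked, about 1 mm of play), 0.060 = fully home against its stop. When freed it takes about 3 N to slide and stays where it is left.
- bar_face (a point): Centre of the bar's orange end face, which looks along -y of the length stop; push it along +y of that frame. The face is 92 mm wide and 25 mm high (13 to 38 mm above the bench), overhangs the bare bench and starts 150 mm in -y from the length stop's origin; home is 90 mm.
- bearing_1: Loose ball bearing, 52 mm across, 15 mm high; bystander.
- bearing_2: Loose ball bearing, 52 mm across, 15 mm high; bystander.
- tape_measure: Loose yellow tape measure with a black disc on its side, 41x94x71 mm; bystander.
- tape_roll: Loose roll of pale clear packing tape lying flat, 104 mm across, 49 mm high; bystander.
- screwdriver_2: Loose screwdriver with a red handle, 27x188x24 mm; bystander.

How it is judged:
By the outcome, as a careful person would: the job done as asked, in the order asked, and still so for the second after the job is handed in, with the robot touching nothing.
It also fails if it takes over 72 s, if anything falls off the work surface, if the arm or the gripper's body presses on something with over 40 N, if the wrist force passes 120 N, or if a joint passes its speed limit or range.

## Working session

There is one attempt and no reset: what is moved stays moved. The work goes in short steps, each a Python script; the robot and the scene stay as the last script left them, time stands still between calls to the robot, and variables do not carry over. Pictures are saved under pics/ and viewed, at most 10 in all, crops included, and the job is handed in when it is done.

```bash
ls; mkdir -p pics; python3 - <<'E'
from rig import manip, optics, ticket
import cv2,numpy as np
for n in ("top","scene"):
    im,d=optics.get_image(n); cv2.imwrite(f"pics/{n}0.png",im[:,:,::-1]); np.savez(f"{n}0.npz",im=im,d=d)
    p=optics.camera_params(n); print(n,p['fx'],p['cx'],p['cy'],(-p['R'].T@p['t']).round(3),p['R'].round(3).tolist())
s=manip.read_state(); print(s['time_s'],s['tool_pos'],s['tcp_rot'],s['finger_gap'])
E
```

```text
pics
top 379.1408290255689 254.18422825357507 189.47018083825077 [0.322 0.007 1.275] [[-0.009, -1.0, 0.016], [-0.983, 0.006, -0.184], [0.184, -0.018, -0.983]]
scene 378.07962628735066 257.8161072511138 186.71140457950742 [-0.206 -0.366  0.959] [[0.448, -0.894, 0.012], [-0.656, -0.338, -0.675], [0.607, 0.294, -0.738]]
0.1 [0.26056807 0.5948083  0.22575788] [[-9.16021156e-01  4.01129261e-01 -7.47099198e-04]
 [ 4.01129954e-01  9.16019773e-01 -1.59213276e-03]
 [ 4.57066022e-05 -1.75811115e-03 -9.99998453e-01]] 0.09179432389906708
```

View pics/top0.png

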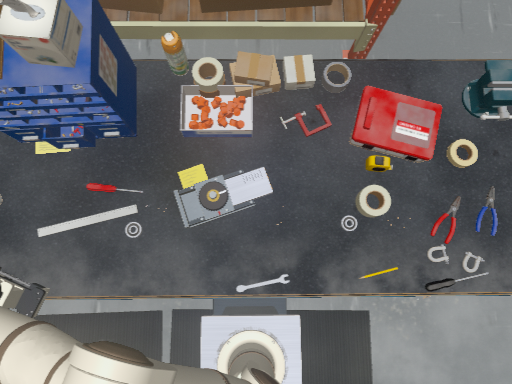

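View pics/scene0.png

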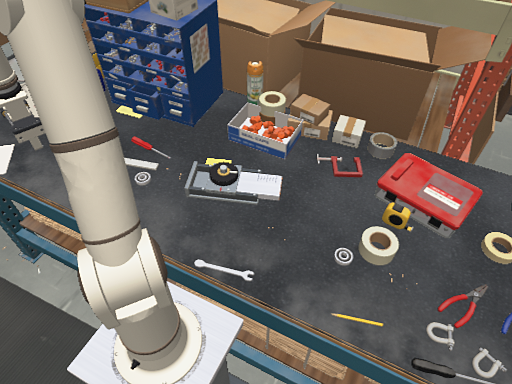

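The top view shows the stop with its collar at (213,194). The bar points right, with its end near (272,183). The bystanders are well away from it. I'll zoom in and measure.

```bash
cat > h.py <<'E'
import numpy as np,cv2
from rig import manip,optics,ticket
def ray(n,u,v,z,p=None):
    p=p or optics.camera_params(n); d=p['R'].T@np.array([(u-p['cx'])/p['fx'],(v-p['cy'])/p['fy'],1]); c=-p['R'].T@p['t']
    return c+d*(z-c[2])/d[2]
def cloud(n,d):
    p=optics.camera_params(n); v,u=np.mgrid[:384,:512]
    X=np.stack([(u-p['cx'])/p['fx']*d,(v-p['cy'])/p['fy']*d,d],-1)
    return (X-p['t'])@p['R']
E
python3 - <<'E'
from h import *
f=np.load('top0.npz');im=f['im'];C=cloud('top',f['d'])
cv2.imwrite('pics/crop.png',cv2.resize(im[155:235,165:285,::-1],None,fx=6,fy=6,interpolation=cv2.INTER_CUBIC))
hsv=cv2.cvtColor(im,cv2.COLOR_RGB2HSV)
roi=np.zeros((384,512),bool);roi[155:235,165:285]=1
z=C[...,2]
print('post',[ (C[194,213]).round(3)])
for lo,hi in((.03,.045),(.045,.053),(.054,.09)):
    m=roi&(z>lo)&(z<hi); P=C[m]
    r=cv2.minAreaRect((P[:,:2]*1000).astype(np.float32)); print(lo,m.sum(),r)
m=roi&(hsv[...,2]<80)&(z>.054)&(z<.09);P=C[m];print('collar',m.sum(),cv2.minEnclosingCircle((P[:,:2]*1000).astype(np.float32)),np.median(P[:,2]))
m=roi&(hsv[...,1]>150)&((hsv[...,0]<18)|(hsv[...,0]>170));v,u=np.nonzero(m)
print(list(zip(u,v,im[m].tolist(),C[m].round(3).tolist())))
E
```

```text
post [array([0.529, 0.116, 0.093])]
0.03 1547 ((538.4332885742188, 83.32038879394531), (127.93690490722656, 310.7145690917969), 18.81923484802246)
0.045 519 ((535.558349609375, 93.72694396972656), (127.43272399902344, 288.5799560546875), 18.987361907958984)
0.054 674 ((526.1780395507812, 117.17845153808594), (119.512451171875, 96.40717315673828), 20.38003921508789)
collar 38 ((522.005126953125, 117.47483825683594), 44.82488250732422) 0.0760580700480345
[]
```

View pics/crop.png

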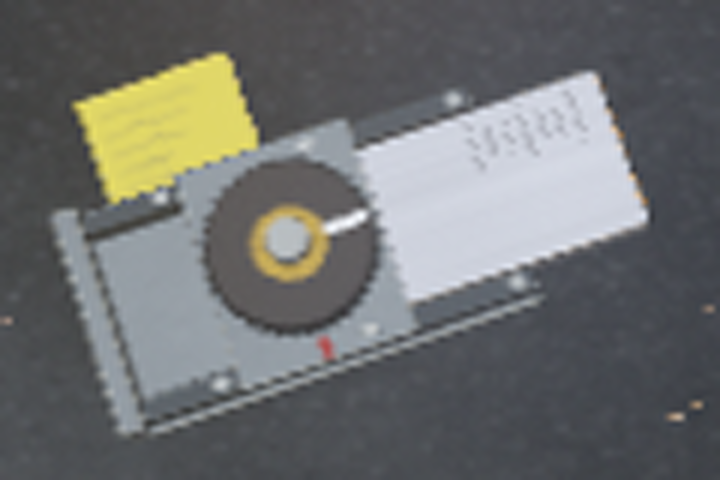

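The crop shows the white mark pointing right at about (222,192) and the red pointer at (219,213). The orange face is at the right end, around crop (625,155). Next I'll locate the axis from the post, rim and pointer, and check yaw reach with IK.

```bash
python3 - <<'E'
from h import *
def cr(x,y,z): return ray('top',165+(x+.5)/6-.5,155+(y+.5)/6-.5,z)
post=cr(288,238,.096); coll=cr(292,246,.0775); ptr=cr(326,348,.05); mark=cr(366,215,.0775)
fL=cr(595,72,.038);fR=cr(647,216,.038)
print('post',post,'coll',coll,'ptr',ptr,'mark',mark,'face',fL,fR,np.linalg.norm(fL-fR))
c=(post+coll)[:2]/2
v=ptr[:2]-c;w=mark[:2]-c;f=(fL-fR)[:2];print(np.linalg.norm(v),np.linalg.norm(w),np.degrees([np.arctan2(v[1],v[0]),np.arctan2(w[1],w[0]),np.arctan2(f[1],f[0])]))
m=(fL+fR)[:2]/2-c; print('bar dist',np.linalg.norm(m),np.degrees(np.arctan2(m[1],m[0])))
for yaw in range(-180,180,30):
    a=np.radians(yaw);x=np.array([np.cos(a),np.sin(a),0]);z=np.array([0,0,-1.]);R=np.stack([x,np.cross(z,x),z],1)
    q=manip.solve_ik([c[0],c[1],.07],R); print(yaw,None if q is None else np.round(q,2))
E
```

```text
post [0.52782231 0.11724314 0.096     ] coll [0.5267103  0.11679289 0.0775    ] ptr [0.4753084  0.10034475 0.05      ] mark [0.54327885 0.07745438 0.0775    ] face [ 0.63123805 -0.04795374  0.038     ] [ 0.54906243 -0.0756265   0.038     ] 0.08670993945294957
0.054567590052609305 0.04268117881326361 [-162.20859134  -67.96540048   18.61102484]
bar dist 0.18954350174535772 -70.62404995290285
-180 [-0.01  0.51 -0.32  1.95  0.23  0.72  1.1 ]
-150 [ 0.06  0.52 -0.41  1.94  0.3   0.74  1.57]
-120 [ 0.14  0.54 -0.52  1.94  0.38  0.75  2.03]
-90 [ 0.23  0.57 -0.63  1.94  0.47  0.78  2.47]
-60 [-1.16  1.05  1.35  1.98 -1.14  1.19 -1.94]
-30 [-0.95  0.68  0.91  1.98 -0.72  0.84 -1.74]
0 [-0.44  0.49  0.21  1.96 -0.15  0.7  -1.7 ]
30 [-0.37  0.49  0.12  1.96 -0.09  0.7  -1.24]
60 [-0.31  0.49  0.05  1.96 -0.03  0.7  -0.76]
90 [-0.23  0.49 -0.04  1.95  0.03  0.7  -0.29]
120 [-0.16  0.49 -0.13  1.95  0.1   0.71  0.17]
150 [-0.09  0.5  -0.22  1.95  0.16  0.71  0.64]
```

```bash
cat >> h.py <<'E'
C0=np.array([.5273,.1170])
def rot(a):
    x=np.array([np.cos(a),np.sin(a),0]);z=np.array([0,0,-1.]);return np.stack([x,np.cross(z,x),z],1)
def pos(a,r,z): return [C0[0]+r*np.cos(a),C0[1]+r*np.sin(a),z]
def F(a,b=0):
    f=manip.read_state()['ft_force']-b; return np.array([f[0]*np.cos(a)+f[1]*np.sin(a),-f[0]*np.sin(a)+f[1]*np.cos(a),f[2]])
E
python3 - <<'E'
from h import *
manip.gripper_close(); a=0.
manip.movep(pos(a,.085,.15),rot(a)); manip.move_l(pos(a,.085,.060),.12)
manip.dwell(.2); s=manip.read_state(); print(s['time_s'],s['ft_force'],s['finger_gap'],s['q'].round(2) if hasattr(s['q'],'round') else s['q'])
b=s['ft_force']; r=.068; manip.move_l(pos(a,r,.060),.1)
while r>.050:
    r-=.001; manip.move_l(pos(a,r,.060),.02); f=F(a,b); 
    if f[0]>1: print(round(r,4),f.round(1))
    if f[0]>4: break
print(manip.read_state()['time_s'],r,np.array(manip.read_state()['tool_pos'])-pos(a,r,.06))
np.save('b.npy',b)
E
```

```text
4.7833 [ 0.20543069  0.03159086 -0.1335506 ] 0.0005069629972842126 [-0.38  0.62  0.2   1.75 -0.17  0.78 -1.67]
0.06 [ 3.1 -0.1 -1.7]
0.059 [ 4.7 -0.8 -2.5]
7.35 0.059 [1.85751590e-03 4.10031492e-05 5.81379413e-04]
```

Contact came at r≈60 mm, as expected, and the arm is compliant there (about 2 N/mm). Now the first stroke.

```bash
cat >> h.py <<'E'
def stroke(a0,a1,r,z,b,step=12,v=.07,ft=5.5):
    n=max(1,int(np.ceil(np.degrees(a1-a0)/step))); log=[]
    for a in np.linspace(a0,a1,n+1)[1:]:
        z+=.004*(a1-a0)/n/2/np.pi
        manip.move_l(pos(a,r,z),v,rot(a)); f=F(a,b); log.append((round(np.degrees(a)),round(r*1e3,1),*f.round(1)))
        if f[0]>18 or abs(f[1])>12: print('STOP');break
        r-=np.clip((ft-f[0])*.0003,-.0015,.0015)
    return a,r,z,log
E
python3 - <<'E'
from h import *
b=np.load('b.npy'); a,r,z,log=stroke(0,np.radians(204),.0585,.060,b)
for l in log: print(*l)
manip.move_l(pos(a,.09,z),.15); print(manip.read_state()['ft_force'],z)
manip.move_l(pos(a,.13,.17),.25)
im,d=optics.get_image('top'); cv2.imwrite('pics/t1.png',cv2.resize(im[155:235,165:285,::-1],None,fx=5,fy=5,interpolation=cv2.INTER_CUBIC))
print(manip.read_state()['time_s'])
E
```

```text
12 58.5 6.3 -0.5 -1.3
24 58.7 5.5 -0.2 -1.4
36 58.8 5.1 -0.2 -0.1
48 58.6 5.9 -0.5 0.1
60 58.8 5.7 -0.5 0.9
72 58.8 5.3 -0.7 1.7
84 58.8 5.0 0.5 2.3
96 58.6 5.3 0.5 1.2
108 58.5 4.4 0.1 1.6
120 58.2 4.2 -0.7 1.5
132 57.8 2.5 0.4 1.1
144 56.9 3.4 0.2 0.8
156 56.3 4.4 0.9 2.1
168 56.0 3.6 1.2 1.7
180 55.4 3.8 0.2 2.2
192 54.9 4.2 -0.2 2.1
204 54.5 5.2 0.3 1.4
[ 0.23744383  0.87575716 -0.01107842] 0.06226666666666665
14.4833
```

View pics/t1.png

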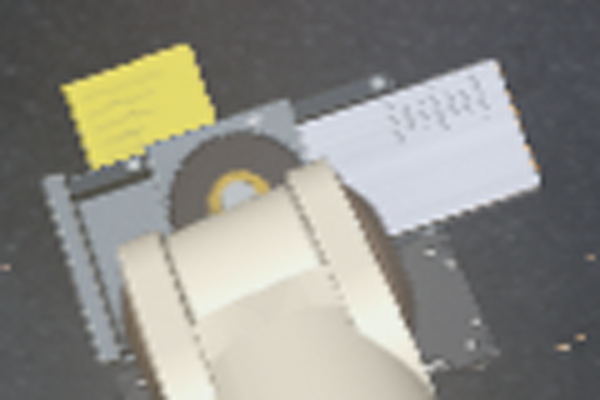

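The mark isn't visible because the gripper hides the near side of the collar. I'll try the scene and wrist cameras.

```bash
python3 - <<'E'
from h import *
im,d=optics.get_image('scene'); w,_=optics.get_image('wrist')
A=cv2.resize(im[150:210,180:285,::-1],(525,300),interpolation=cv2.INTER_CUBIC)
B=cv2.resize(w[:,:,::-1],(400,300))
cv2.imwrite('pics/m1.png',np.vstack([A[:, :400],B]))
E
```

```text
(no output)
```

View pics/m1.png

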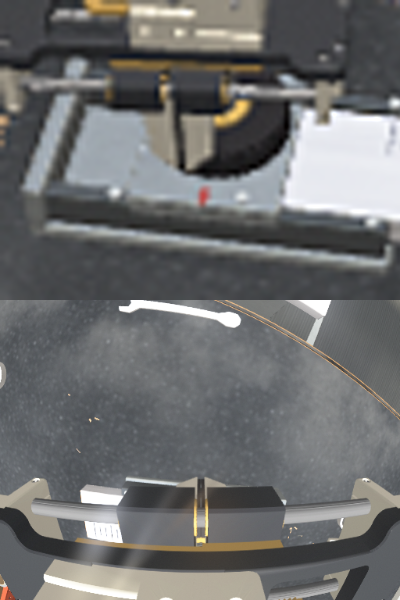

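The wrist camera sits on the tool's +x side and was looking away from the collar. For the remaining strokes I'll push with the +x side (yaw = φ+180°), so the camera looks at the collar.

```bash
cat >> h.py <<'E'
C0=C0+.0017
def rot2(a): return rot(a+np.pi)
def mark(zt,save=None):
    p=optics.camera_params('wrist'); im,_=optics.get_image('wrist')
    v,u=np.mgrid[:384,:512]; x=(u-p['cx'])/p['fx'];y=(v-p['cy'])/p['fy'];t=np.hypot(x,y)+1e-9
    d=np.stack([np.sin(t)*x/t,np.sin(t)*y/t,np.cos(t)],-1)@p['R']; c=-p['R'].T@p['t']
    P=c+d*((zt-c[2])/d[...,2])[...,None]; q=P[...,:2]-C0; r=np.hypot(*np.moveaxis(q,-1,0))
    m=(d[...,2]<0)&(r>.022)&(r<.043)&(im.min(-1)>150)&(np.ptp(im.astype(int),axis=-1)<40)
    if save: cv2.imwrite(save,im[:,:,::-1])
    if m.sum()<8: return None,m.sum(),None
    s=(q[m]/r[m][:,None]).mean(0); return np.degrees(np.arctan2(s[1],s[0])),m.sum(),np.hypot(*s)
E
python3 - <<'E'
from h import *
a=-np.pi
manip.move_l(pos(np.radians(204),.13,.20),.25)
manip.movep(pos(a,.085,.15),rot2(a)); manip.dwell(.1)
print(mark(.080,'pics/w2.png')); s=manip.read_state();print(s['time_s'],np.round(s['q'],2))
E
```

```text
(np.float64(132.14525956671523), np.int64(229), np.float64(0.9980758414435748))
17.3667 [-1.36  0.63  1.36  2.12 -0.75  1.02 -1.16]
```

View pics/w2.png

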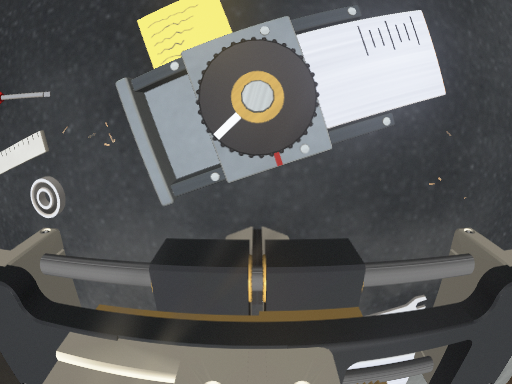

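The wrist view is clear: the mark is at (228,125) and the pointer at (278,158). The mark has turned about 200° to 132°, so the collar is near 293° of 720°. Next, stroke 2, from a better arm posture.

```bash
cat >> h.py <<'E'
def pointer():
    p=optics.camera_params('wrist'); im,_=optics.get_image('wrist'); h=cv2.cvtColor(im,cv2.COLOR_RGB2HSV)
    m=((h[...,0]<8)|(h[...,0]>172))&(h[...,1]>150)&(h[...,2]>90); m[240:]=0
    v,u=np.mgrid[:384,:512]; x=(u-p['cx'])/p['fx'];y=(v-p['cy'])/p['fy'];t=np.hypot(x,y)+1e-9
    d=np.stack([np.sin(t)*x/t,np.sin(t)*y/t,np.cos(t)],-1)@p['R']; c=-p['R'].T@p['t']
    q=(c+d*((.05-c[2])/d[...,2])[...,None])[...,:2]-C0; r=np.hypot(q[...,0],q[...,1]); m&=(r<.075)&(d[...,2]<0)
    k=q[m].mean(0); return np.degrees(np.arctan2(k[1],k[0])),np.hypot(*k),m.sum()
def stroke2(a0,a1,z,step=12,v=.09,ft=5.5):
    manip.move_l(pos(a0,.085,z),.15); manip.dwell(.1); b=manip.read_state()['ft_force']
    r=.063; manip.move_l(pos(a0,r,z),.1); 
    while r>.050:
        r-=.001; manip.move_l(pos(a0,r,z),.03)
        if F(a0,b)[0]>4.5: break
    n=max(1,int(np.ceil(np.degrees(a1-a0)/step))); log=[]
    for a in np.linspace(a0,a1,n+1)[1:]:
        z+=.004*(a1-a0)/n/2/np.pi
        manip.move_l(pos(a,r,z),v,rot2(a)); f=F(a,b); log.append((int(round(np.degrees(a))),round(r*1e3,1),*map(float,f.round(1))))
        if f[0]>18 or abs(f[1])>12: print('STOP');break
        r-=np.clip((ft-f[0])*.0003,-.0015,.0015)
    print(log); manip.move_l(pos(a,.085,z),.15); return a,z
E
python3 - <<'E'
from h import *
print(pointer()); a=-np.pi
manip.movep(pos(a,.085,.16),rot(np.pi/2)); manip.movep(pos(a,.085,.14),rot2(a)); s=manip.read_state();print(s['time_s'],np.round(s['q'],2))
if abs(s['q'][2])<1:
    a,z=stroke2(a,a+np.radians(213),.062)
    manip.move_l(pos(a,.085,.14),.25); manip.dwell(.1); print(mark(.081)); s=manip.read_state();print(s['time_s'],z,np.round(s['q'],2))
E
```

```text
(np.float64(-159.8283946643806), np.float64(0.05458552485097556), np.int64(58))
19.675 [-1.34  0.63  1.33  2.13 -0.75  0.99 -1.16]
```

```bash
python3 - <<'E'
from h import *
a=-np.pi
manip.move_l(pos(a,.085,.22),.25)
manip.set_joints([-.38,.40,.2,1.75,-.17,1.0,-1.67]); s=manip.read_state();print(s['time_s'],s['tool_pos'])
q=manip.solve_ik(pos(a,.085,.14),rot2(a)); print(np.round(q,2))
if abs(q[2])<1:
    manip.set_joints(q)
    a,z=stroke2(a,a+np.radians(213),.062)
    manip.move_l(pos(a,.085,.14),.25); manip.dwell(.1); print(mark(.081)); s=manip.read_state();print(s['time_s'],z,np.round(s['q'],2))
E
```

```text
21.3583 [0.57879563 0.12828894 0.19488117]
[-0.5   0.25  0.21  2.11 -0.07  0.78 -1.82]
[(-168, 55.0, 6.1, 1.4, 2.9), (-156, np.float64(55.2), 6.7, 0.6, 3.2), (-144, np.float64(55.5), 6.1, 2.0, 3.3), (-133, np.float64(55.7), 6.3, 1.6, 2.4), (-121, np.float64(56.0), 6.1, 0.8, 1.2), (-109, np.float64(56.2), 6.8, 0.7, 0.3), (-97, np.float64(56.5), 5.6, 0.7, 0.9), (-85, np.float64(56.5), 6.2, 0.5, -0.6), (-74, np.float64(56.8), 6.2, 1.3, -1.0), (-62, np.float64(57.0), 6.0, 0.6, -2.5), (-50, np.float64(57.1), 6.8, 0.6, -2.2), (-38, np.float64(57.5), 6.3, 0.2, -2.2), (-26, np.float64(57.8), 6.6, 0.6, -2.5), (-14, np.float64(58.1), 5.1, 0.8, -2.0), (-2, np.float64(58.0), 5.8, 0.0, -1.4), (9, np.float64(58.1), 6.0, 1.2, -0.9), (21, np.float64(58.2), 5.1, 1.3, -0.4), (33, np.float64(58.1), 5.4, 0.2, -0.5)]
(np.float64(-11.045927345619663), np.int64(256), np.float64(0.9981095252989072))
32.5167 0.06436666666666668 [ 0.22  0.63 -0.75  1.69  0.49  1.02  1.45]
```

The mark is now at −11°, so the collar is at about 509° and 211° remain. On to stroke 3.

```bash
python3 - <<'E'
from h import *
a=-np.pi
manip.set_joints([-0.5,0.25,0.21,2.11,-0.07,0.78,-1.82]); print(manip.read_state()['tool_pos'],mark(.081))
a,z=stroke2(a,a+np.radians(208),.0645)
manip.move_l(pos(a,.085,.14),.25); manip.dwell(.1); print(mark(.084,'pics/w3.png'));print(manip.read_state()['time_s'],z,pointer())
E
```

```text
[0.44728801 0.11656264 0.14136958] (np.float64(-11.063961926063683), np.int64(248), np.float64(0.998140027696196))
[(-168, 55.0, 6.6, 0.2, 3.6), (-157, np.float64(55.3), 6.0, 0.0, 1.6), (-145, np.float64(55.5), 5.3, 0.5, 1.8), (-134, np.float64(55.5), 6.9, -0.1, 1.6), (-122, np.float64(55.9), 6.4, -0.7, 1.4), (-111, np.float64(56.1), 6.2, -0.7, 0.2), (-99, np.float64(56.4), 6.1, -0.7, 0.1), (-88, np.float64(56.5), 6.0, -0.5, -0.5), (-76, np.float64(56.7), 6.0, -0.1, -1.0), (-64, np.float64(56.8), 4.9, -0.7, -1.3), (-53, np.float64(56.6), 6.6, -0.6, -2.0), (-41, np.float64(57.0), 4.8, 0.2, -2.0), (-30, np.float64(56.8), 4.7, -0.4, -1.8), (-18, np.float64(56.5), 5.4, -0.1, -2.3), (-7, np.float64(56.5), 5.2, 0.3, -1.7), (5, np.float64(56.4), 3.9, 1.9, -1.9), (16, np.float64(55.9), 5.1, 0.6, -2.1), (28, np.float64(55.8), 5.7, 1.6, -1.3)]
(np.float64(-156.81905322158147), np.int64(261), np.float64(0.9980551400228757))
45.6917 0.06681111111111102 (np.float64(-160.26670659419747), np.float64(0.05655753840948092), np.int64(44))
```

View pics/w3.png

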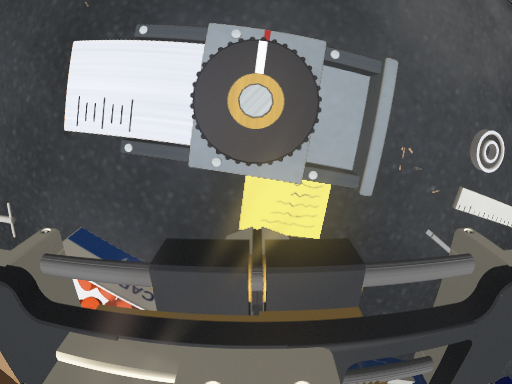

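The mark is 3.5° past the pointer (mark (262,57), pointer (268,35)), which puts the collar at two full turns. Now I'll push the bar.

```bash
python3 - <<'E'
from h import *
p=optics.camera_params('wrist'); s=manip.read_state(); cam=-p['R'].T@p['t']; print('cam in tool',(np.array(s['tcp_rot']).T@(cam-s['tool_pos'])).round(3))
th=np.radians(19); ys=np.array([-np.sin(th),np.cos(th)])
P=lambda d,z: [*(C0+d*ys),z]
manip.move_l([s['tool_pos'][0],s['tool_pos'][1],.18],.25)
R=rot(th+np.pi/2)
manip.movep(P(-.24,.15),R); print(np.round(manip.read_state()['q'],2))
manip.move_l(P(-.24,.025),.15); manip.dwell(.1); b=manip.read_state()['ft_force']
d=-.203; manip.move_l(P(d,.025),.1)
log=[]
while d<-.128:
    d+=.003; manip.move_l(P(d,.025),.06); s=manip.read_state(); f=-(s['ft_force']-b)[:2]@ys
    log.append((round(d*1e3),round(float((s['tool_pos'][:2]-C0)@ys)*1e3,1),round(float(f),1)))
    if f>14 or s['time_s']>64: break
print(log,s['time_s'])
E
```

```text
cam in tool [ 0.077 -0.    -0.159]
[ 0.38  0.51 -0.33  1.71  0.2   0.95  0.31]
[(-200, -200.2, 0.8), (-197, -197.2, 0.5), (-194, -194.1, 1.9), (-191, -190.6, 1.7), (-188, -187.4, 0.7), (-185, -184.4, 1.8), (-182, -181.5, 0.2), (-179, -178.5, 1.8), (-176, -175.5, 1.2), (-173, -172.5, 0.8), (-170, -169.5, 1.4), (-167, -166.5, 1.1), (-164, -163.5, 1.1), (-161, -160.5, 1.8), (-158, -157.5, 0.8), (-155, -154.5, 0.9), (-152, -151.5, 1.1), (-149, -148.5, 1.2), (-146, -145.5, 1.9), (-143, -142.6, 1.2), (-140, -141.9, 6.1), (-137, -141.8, 11.5), (-134, -141.7, 16.1)] 54.4417
```

The bar hit its hard stop where home should be (tool at −142 mm, so the face is at about −131 mm). I'll retract and verify.

```bash
python3 - <<'E'
from h import *
th=np.radians(19); ys=np.array([-np.sin(th),np.cos(th)])
manip.move_l([*(C0-.17*ys),.025],.15); manip.move_l([*(C0-.2*ys),.17],.25); manip.dwell(.1)
print(mark(.084,'pics/w4.png'),pointer(),manip.read_state()['time_s'],manip.read_state()['ft_force'])
E
```

```text
(None, np.int64(0), None) (np.float64(nan), np.float64(nan), np.int64(0)) 55.775 [-0.17632497  0.29774838  0.75774882]h.py:41: RuntimeWarning: Mean of empty slice.
  k=q[m].mean(0); return np.degrees(np.arctan2(k[1],k[0])),np.hypot(*k),m.sum()
  ret = um.true_divide(
```

View pics/w4.png

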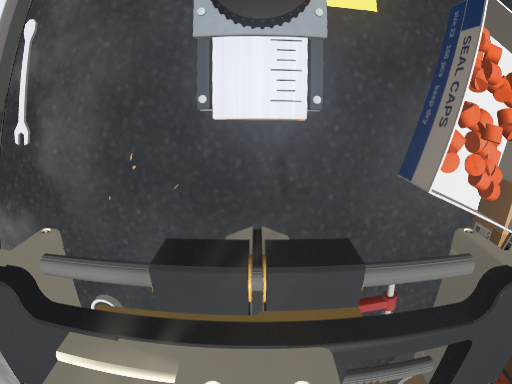

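The picture shows the bar's orange edge at (260,118), about 8 mm beyond the rail ends, as it should be at home. The collar's mark is out of view, so I'll check it once more and hand in if it's good.

```bash
python3 - <<'E'
from h import *
th=np.radians(19); ys=np.array([-np.sin(th),np.cos(th)])
manip.move_l([*(C0-.11*ys),.19],.2); manip.dwell(.1)
m=mark(.084); p=pointer(); print(m,p,manip.read_state()['time_s'])
if m[0] is not None and abs((m[0]-p[0]+180)%360-180)<12: print(ticket.close_job())
E
```

```text
(np.float64(-157.26207633831012), np.int64(172), np.float64(0.9981319175325672)) (np.float64(-160.08581452030148), np.float64(0.055851589537837386), np.int64(38)) 56.5833
the job is handed in; nothing more can be done
None
```

The job is handed in at about 57 s: the collar stands two full turns from tight with its mark about 3° from the pointer, the bar was then pushed fully home against its stop, and I kept the arm clear of the bearings, tape roll, tape measure and screwdriver.

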